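Put the sanding blocks back in their fitted trays

ROBOT

A 6-joint arm with a two-finger parallel gripper is mounted at the origin on a cart in front of the work surface, level with it; the furniture and walls round the work are solid. World frame = base frame: x ahead of the robot, y to its left, z up, the work surface at z = 0. Lengths are in m, angles in rad, forces in N, time in s.
With the tool pointing down it reaches from about 0.4 to 0.825 m from the base axis. Payload 7 kg.
Tool frame: the origin (TCP) lies between the finger pads; the fingertips stand 8 mm ahead of it and the grasp point (between the pads) lies 11 mm behind it (arm.finger_overhang is the distance from the TCP to the fingertips, in m); z points along the fingers, y is the line along which they close (so a half turn about z gives the same grasp; the last joint's range is limited). The gripper opens to 88 mm and grips with 3 to 60 N. Pads are 19 mm wide; open, the fingers measure 130 mm over their backs; the gripper's body (78 mm by 193 mm) begins 47 mm behind the grasp point.
Start: joints at [-0.87, 0.359, 0.012, 0, -1.224, -0.288], TCP at [0.271, -0.618, 0.235] pointing down, gripper open.
Joint ranges: [-3.07, 3.07], [-1.43, 2.12], [-1.02, 1.25], [-3.03, 1.67], [-3.05, -0], [-3.03, 3.03]. Speed limits (rad/s): [2.39, 2.39, 3.01, 3.14, 3.14, 3.14].

INTERFACE

Orientations are given as [roll, pitch, yaw] about the fixed x, y, z axes, in that order (R = Rz(yaw) Ry(pitch) Rx(roll)).
In Python, from station import arm gives the robot as it stands.
- The arm moves only by the tool move_arm, never from a script. Its argument "rows" is text: rows parted by semicolons, each of 7 numbers parted by spaces: the turn, a rotation vector about the tool's x, y, z in degrees, then the shift along the tool's x, y, z in m, then the finger opening in m, from 0 to 0.0876. A call has 1 to 8 rows; each row shifts and turns the commanded pose from where the row before left it, along the tool's axes as they then stand; what a row does not reach is not made up. A row lasts 1/8 s, in which the tool goes at most 62.5 mm and 10.7 degrees, less where a joint would pass 70% of its speed; a pose out of reach is approached as far as the arm can. A call is refused whole if a number of a shift passes 0.0625 or a number of a turn 10.7, either way. A call with a gripper value outside its range is refused whole. The fingers move at their own pace and stop on an object; "squeeze" is the grip in N (left out, the last holds). Time passes only in rows, so rows that do not move let the fingers close. It gives the time, the measured TCP pose, the force, the opening and the grip force at its end, in the units of the state.
- arm.get_state(): the state, without advancing time (a new reading comes with each control period).
- arm.grab_frame(name): name is "scene" or "top" or "wrist"; returns (picture, depth): 480x640x3 uint8, blue, green, red; 480x640 float32, m along the optical axis (not along the pixel's ray), 0 where there is no reading.
- arm.camera_model(name): a dict with "mtx" (3x3 intrinsics, pixels), "camera_from_world" (4x4, takes a point from world to camera coordinates); the wrist camera has in their place "mount" (4x4, takes a point from camera to tool coordinates, whose origin is the TCP and whose axes are the flange's). Camera axes: x right, y down, z forward; pixel columns grow to the right and rows downward; lengths in m; the calibration is good to about 2 mm. The wrist camera is an equidistant fisheye: a pixel r from the principal point sees the ray r / f radians off the axis. A picture is of the moment at which its call begins: read the wrist's pose just before it. camera_model takes no time and is no camera call.
- arm.job_done(): hands the job in; it is judged then, once.
The state is a dict: "t": time; "q": joint angles; "qd": joint speeds; "joint_efforts": joint torques, N m; "eef_pos": TCP position; "ee_rot": TCP orientation; "force": force on the tool from outside, world axes, zero at the start; "moment": the same for the moment, N m; "width": finger opening in m; "gripper_force": force on a finger pad.
Only numpy, scipy, OpenCV 4.12 (cv2) and the standard library are available. Lean on these libraries where they do the work, as an engineer would, in place of code of your own. Each camera call takes 0.05 s, during which the arm holds its last target. There are 200 camera calls.

TASK

The sanding is done: put away the three sanding blocks that lie along the front edge of the bench, before the three grey plastic trays (not those at the far right end): each flat and lengthwise on the floor of the tray made to its size: the long blue-grey rubber block in the largest tray, the cork block in the middle one, the small wooden block in the smallest. Leave the pink spreader, the tube and the screwdriver near them where they lie.

Things in the scene. Friction and masses are not known exactly. Their poses are not given: they have to be found in the camera images.
- block_rubber: Long blue-grey rubber sanding block, loose, lying flat at the front edge of the bench, before the trays: 60 x 130 x 35 mm (across x, along y, height). Origin: centre of the underside; y is the long axis, z up. Weighs 0.06 to 0.17 kg. Its place is the largest grey tray. Gripped across x in its upper half, the fingers stay above the tray's rim when it is set in.
- block_cork: Brown cork sanding block, loose, lying flat at the front edge of the bench, before the trays: 62 x 112 x 37 mm (across x, along y, height). Origin: centre of the underside; y is the long axis, z up. Weighs 0.06 to 0.17 kg. Its place is the middle grey tray. Gripped across x in its upper half, the fingers stay above the tray's rim when it is set in.
- block_wood: Small pale wooden sanding block, loose, lying flat at the front edge of the bench, before the trays: 40 x 80 x 34 mm (across x, along y, height). Origin: centre of the underside; y is the long axis, z up. Weighs 0.06 to 0.17 kg. Its place is the smallest grey tray. Gripped across x in its upper half, the fingers stay above the tray's rim when it is set in.
- tray_large: Low open grey plastic tray, fixed to the bench, the largest of the three: 84 x 154 x 9 mm outside (across x, along y, height), 78 x 148 mm inside at the floor. Floor 3 mm thick; the rim stands 9 mm above the bench; walls 3 mm; a flat tab 2 mm high with a screw sticks out 9 mm at each end. Origin: centre of the underside, on the bench; y is the long axis, z up.
- tray_medium: Low open grey plastic tray, fixed to the bench, the middle one of the three: 86 x 136 x 9 mm outside (across x, along y, height), 80 x 130 mm inside at the floor. Floor 3 mm thick; the rim stands 9 mm above the bench; walls 3 mm; a flat tab 2 mm high with a screw sticks out 9 mm at each end. Origin: centre of the underside, on the bench; y is the long axis, z up.
- tray_small: Low open grey plastic tray, fixed to the bench, the smallest of the three: 64 x 104 x 9 mm outside (across x, along y, height), 58 x 98 mm inside at the floor. Floor 3 mm thick; the rim stands 9 mm above the bench; walls 3 mm; a flat tab 2 mm high with a screw sticks out 9 mm at each end. Origin: centre of the underside, on the bench; y is the long axis, z up.
- spreader: Bystander: pink plastic filler spreader lying flat to the right of the blocks, 70 x 90 x 4 mm, loose. Origin: centre of the underside, y along its length. Not to be moved.
- hardener_tube: Bystander: white squeezed tube with a cap, lying to the right of the trays, 33 x 94 x 21 mm high, loose. Origin: centre of the underside, y along its length. Not to be moved.
- screwdriver: Bystander: screwdriver with a red handle lying beyond the trays, 25 x 224 x 22 mm high, loose. Origin: centre of the underside, y along its length. Not to be moved.
Not all that is in view belongs to the job. Leave any yellow look-alike of the block_wood alone.

How it is judged:
At the end, for the whole second after the job is handed in: Each block rests, released and flat (within 0.08 rad), on the floor of its own tray (underside under 6 mm above the bench), centred within 15 mm and lengthwise within 0.25 rad, either way round: rubber in the largest, cork in the middle, wood in the smallest tray (horizontal distance between block_rubber and tray_large below 0.015 m and z of block_rubber in the frame of tray_large below 0.006 m and angle between each of block_rubber, block_cork, block_wood's own z axis and vertical below 0.08 rad and angle between the y axis of block_rubber and the y axis of tray_large, either way round below 0.25 rad and linear speed of each of block_rubber, block_cork, block_wood below 0.02 m/s and angular speed of each of block_rubber, block_cork, block_wood below 0.2 rad/s and horizontal distance between block_cork and tray_medium below 0.015 m and z of block_cork in the frame of tray_medium below 0.006 m and angle between the y axis of block_cork and the y axis of tray_medium, either way round below 0.25 rad and horizontal distance between block_wood and tray_small below 0.015 m and z of block_wood in the frame of tray_small below 0.006 m and angle between the y axis of block_wood and the y axis of tray_small, either way round below 0.25 rad); the robot touches nothing.
It fails at once if the spreader is moved more than 20 mm (distance of spreader from where it was at the start of the episode above 0.02 m).
It fails at once if the tube is moved more than 20 mm (distance of hardener_tube from where it was at the start of the episode above 0.02 m).
It fails at once if the screwdriver is moved more than 20 mm (distance of screwdriver from where it was at the start of the episode above 0.02 m).
It also fails if it takes over 77 s, if anything falls off the work surface, if the arm or the gripper's body presses on something with over 40 N, if the wrist force passes 120 N, or if a joint passes its speed limit or range.

## Working session

There is one attempt and no reset: what is moved stays moved. The work goes in short steps, Python scripts to look and compute and a tool call to move; the robot and the scene stay as the last step left them, time stands still between calls to the robot, and variables do not carry over. Pictures are saved under pics/ and viewed, at most 14 in all, crops included, and the job is handed in when it is done.

Besides the shell and the picture viewer there is one more tool, called after ">>>" as name(argument=value, ...) on one line, values as JSON. move_arm: Moves the arm, as the interface text tells. Its arguments: {"type":"object","properties":{"rows":{"type":"string"},"squeeze":{"type":"number"}},"required":["rows"]}

```bash
mkdir -p pics; cat > h.py <<'E'
import numpy as np, cv2
from station import arm
E
python3 - <<'E'
from h import *
for n in("top","scene"):
    p,d=arm.grab_frame(n); cv2.imwrite(f"pics/{n}0.png",p); np.save(n+"_d.npy",d); m=arm.camera_model(n); print(n,m['mtx'],np.linalg.inv(m['camera_from_world']).round(3))
print(arm.camera_model("wrist")); print(arm.get_state())
E
```

```text
top [[446.88054021   0.         324.42222423]
 [  0.         446.88054021 235.98787287]
 [  0.           0.           1.        ]] [[-0.004 -0.993  0.121  0.465]
 [-1.     0.007  0.021 -0.32 ]
 [-0.022 -0.121 -0.992  0.934]
 [ 0.     0.     0.     1.   ]]
scene [[514.34380045   0.         318.80789531]
 [  0.         514.34380045 239.05104269]
 [  0.           0.           1.        ]] [[ 8.950e-01 -3.280e-01  3.010e-01  2.080e-01]
 [-4.450e-01 -6.590e-01  6.060e-01 -1.041e+00]
 [-1.000e-03 -6.770e-01 -7.360e-01  9.410e-01]
 [ 0.000e+00  0.000e+00  0.000e+00  1.000e+00]]
{'mtx': array([[371.64829954,   0.        , 321.535866  ],
       [  0.        , 371.64829954, 232.33374054],
       [  0.        ,   0.        ,   1.        ]]), 'mount': array([[-5.22080400e-04, -9.67889440e-01, -2.51375734e-01,
         6.63392380e-02],
       [ 9.99999201e-01, -7.94778353e-04,  9.83299336e-04,
        -1.23170038e-03],
       [-1.15151304e-03, -2.51375019e-01,  9.67889081e-01,
        -1.50194554e-01],
       [ 0.00000000e+00,  0.00000000e+00,  0.00000000e+00,
         1.00000000e+00]])}
{'t': 0.1, 'q': array([-8.69874858e-01,  3.59326455e-01,  1.11744498e-02, -3.22840845e-04,
       -1.22412920e+00, -2.88136001e-01]), 'qd': array([ 0.00047047, -0.00146228,  0.00333815,  0.00085843,  0.00115636,
        0.00177853]), 'joint_efforts': array([-1.54859819e-03, -5.84162307e+01,  2.93747646e+01,  7.01549158e+00,
        1.01509859e-02, -7.19236323e-05]), 'eef_pos': array([ 0.27061586, -0.61791226,  0.233717  ]), 'ee_rot': array([ 3.14008273e+00, -1.30995258e-04, -2.72891700e+00]), 'force': array([0.48814761, 0.29303355, 0.00283122]), 'moment': array([-0.04548878, -0.0032423 ,  0.00907841]), 'gripper_force': 0.0, 'width': 0.08760639987716615}
```

View pics/top0.png

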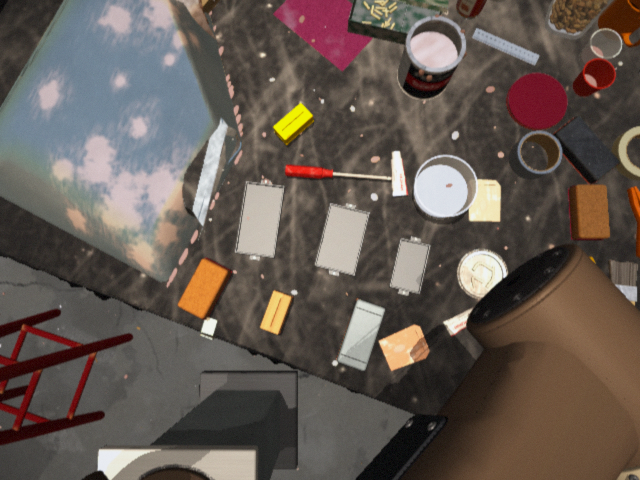

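View pics/scene0.png

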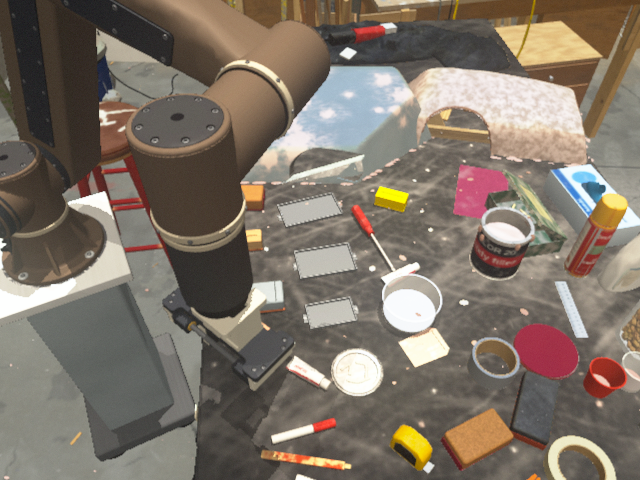

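The top view shows cork at (205,288), wood at (277,313) and rubber at (362,334). The trays are large (260,220), medium (343,240) and small (410,265), with the tube at (458,322) and the spreader at (404,347). The scene view shows the trays at (310,210), (325,260) and (330,312).

```bash
cat >> h.py <<'E'
def world(n,d):
    m=arm.camera_model(n);K=m['mtx'];T=np.linalg.inv(m['camera_from_world'])
    v,u=np.mgrid[0:480,0:640]; c=np.stack([(u-K[0,2])/K[0,0]*d,(v-K[1,2])/K[1,1]*d,d],-1)
    return c@T[:3,:3].T+T[:3,3]
def rect(n,pic,W,seed,tol,zadd=None):
    lab=cv2.cvtColor(cv2.GaussianBlur(pic,(3,3),0),cv2.COLOR_BGR2LAB)
    m=np.zeros((482,642),np.uint8)
    cv2.floodFill(lab,m,seed,(0,0,0),(tol,)*3,(tol,)*3,cv2.FLOODFILL_FIXED_RANGE|(255<<8)|cv2.FLOODFILL_MASK_ONLY)
    m=cv2.morphologyEx(m[1:-1,1:-1],cv2.MORPH_CLOSE,np.ones((5,5)))
    m=cv2.morphologyEx(m,cv2.MORPH_OPEN,np.ones((5,5)))
    P=W[m>0];P=P[np.isfinite(P).all(1)]
    z=np.median(P[:,2]); P=P[abs(P[:,2]-z)<.012]
    (cx,cy),(w,h),a=cv2.minAreaRect((P[:,:2]*1000).astype(np.float32))
    if w>h: a+=90          # a+90 = direction of long axis
    if w>h: w,h=h,w
    return m,np.array([cx,cy,z*1000,w,h,(a+90)%180]).round(1)
E
cat > m.py <<'E'
from h import *
S={'top':dict(cork=(205,288),wood=(281,311),rubber=(357,345),tl=(260,220),tm=(343,240),ts=(410,265)),
 'scene':dict(tl=(310,210),tm=(325,260),ts=(330,312))}
for n in S:
    p=cv2.imread(f"pics/{n}0.png");d=np.load(n+"_d.npy");W=world(n,d);o=p.copy()
    for k,s in S[n].items():
        m,r=rect(n,p,W,s,22 if k!='cork' else 30);print(n,k,r);o[m>0]=(0,255,0)
    cv2.imwrite(f"pics/{n}_m.png",o[100:400,150:500] if n=='top' else o)
    if n=='top':
        for nm,(x,y,xx,yy) in dict(bonnetedge=(120,100,235,285),tube=(440,305,470,335),paintcan=(415,155,480,220),spr=(380,325,430,370)).items():
            Q=W[y:yy,x:xx].reshape(-1,3); print(nm,Q.min(0).round(3),Q.max(0).round(3))
        for px in((215,200),(205,180),(190,220),(180,250),(170,275),(160,240),(150,200)): print(px,W[px[1],px[0]].round(3))
E
python3 m.py
```

```text
top cork [471.8 -54.6  37.1  56.8 104.  153.1]
top wood [ 423.4 -202.    33.7   34.8   75.   160.2]
top rubber [ 379.8 -371.2   34.8   54.9  123.8  160.4]
top tl [ 614.2 -164.2    2.8   76.1  146.2  172.8]
top tm [ 571.3 -336.1    2.8   78.9  128.7  165.8]
top ts [ 510.6 -473.3    2.9   56.5  107.2  165.8]
bonnetedge [ 0.465 -0.32  -0.005] [0.881 0.133 0.934]
tube [ 0.376 -0.596 -0.005] [ 0.465 -0.32   0.934]
paintcan [ 0.465 -0.632 -0.006] [ 0.753 -0.32   0.934]
spr [ 0.306 -0.513 -0.005] [ 0.465 -0.32   0.934]
(215, 200) [ 0.658 -0.066  0.001]
(205, 180) [ 0.695 -0.052  0.028]
(190, 220) [ 0.61  -0.024  0.03 ]
(180, 250) [0.55  0.001 0.011]
(170, 275) [0.499 0.023 0.004]
(160, 240) [0.565 0.023 0.066]
(150, 200) [0.639 0.033 0.096]
scene tl [ 614.5 -162.4    2.3   77.8  147.7  171.9]
scene tm [ 567.7 -334.8    2.2   78.4  139.3  166.5]
scene ts [ 510.8 -474.6    2.4   55.8  107.   165.1]
```

View pics/top_m.png

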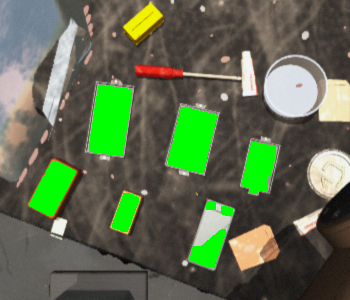

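```bash
cat > go.py <<'E'
import sys
from h import *
from scipy.spatial.transform import Rotation as R
# args: x y z yawdeg -> remaining shift in tool axes (before turn), rotvec deg
x,y,z,yaw=map(float,sys.argv[1:5]); s=arm.get_state(); A=R.from_euler('xyz',s['ee_rot']); B=R.from_euler('xyz',[180,0,yaw],degrees=True)
d=np.array([x,y,z])-s['eef_pos']
print('t',s['t'],'pos',s['eef_pos'].round(4),'shift(pre-turn axes)',A.inv().apply(d).round(4),'turn',np.degrees((A.inv()*B).as_rotvec()).round(2),'shift(post-turn axes)',B.inv().apply(d).round(4),'w',s['width'])
E
python3 go.py .380 -.371 .15 160.4
```

```text
t 0.1 pos [ 0.2706 -0.6179  0.2337] shift(pre-turn axes) [-0.1992  0.1822  0.084 ] turn [ 8.000e-02 -4.000e-02  4.324e+01] shift(post-turn axes) [-0.0202  0.2693  0.0837] w 0.08760639987716615
```

>>> move_arm(rows="0 0 0 -0.04 0.0364 0.0168 0.0876; 0 0 0 -0.04 0.0364 0.0168 0.0876; 0 0 0 -0.04 0.0364 0.0168 0.0876; 0 0 0 -0.04 0.0364 0.0168 0.0876; 0 0 10.7 -0.0392 0.0364 0.0168 0.0876; 0 0 10.7 0 0 0 0.0876; 0 0 10.7 0 0 0 0.0876; 0 0 10.7 0 0 0 0.0876")

```text
t: 1.1
eef_pos: [0.3791, -0.3741, 0.1513]
ee_rot: [3.141, -0.001, 2.813]
force: [0.2, 1.0, -0.7]
width: 0.0874
gripper_force: 0.0
```

```bash
python3 go.py .380 -.371 .019 160.4; python3 - <<'E'
from h import *
for n in("wrist","top"):
    p,d=arm.grab_frame(n); cv2.imwrite(f"pics/{n}1.png",p)
E
```

```text
t 1.1 pos [ 0.3791 -0.3741  0.1513] shift(pre-turn axes) [1.000e-04 3.200e-03 1.323e-01] turn [ 0.01 -0.04  0.76] shift(post-turn axes) [0.0002 0.0032 0.1323] w 0.08744033403405474
```

View pics/wrist1.png

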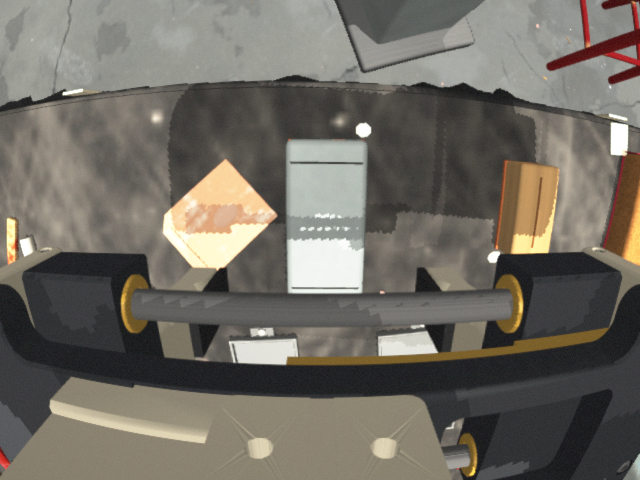

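The wrist view shows the rubber block at columns 287–367, between the open fingers at about 228 and 418 and aligned with them. I'll descend and grip.

>>> move_arm(rows="0 0 0.5 0 0.001 0.04 0.0876; 0 0 0 0 0 0.04 0.0876; 0 0 0 0 0 0.03 0.0876; 0 0 0 0 0 0.021 0.0876; 0 0 0 0 0 0 0.0876; 0 0 0 0 0 0 0.04; 0 0 0 0 0 0 0.04; 0 0 0 0 0 0 0.04", squeeze=20)

```text
t: 2.2
eef_pos: [0.38, -0.3738, 0.0214]
ee_rot: [-3.141, 0.002, 2.81]
force: [0.6, 0.6, 0.8]
width: 0.0632
gripper_force: 0.6
```

>>> move_arm(rows="0 0 0 0 0 0 0.04; 0 0 0 0 0 0 0.04; 0 0 0 0 0 -0.02 0.04; 0 0 0 0 0 -0.03 0.04; 0 0 0 0 0 -0.03 0.04; 0 0 0 0 0 0 0.04")

```text
t: 2.95
eef_pos: [0.3808, -0.3743, 0.1028]
ee_rot: [-3.141, 0.004, 2.81]
force: [-0.7, -0.6, -1.2]
width: 0.0599
gripper_force: 20.0
```

```bash
python3 go.py .614 -.164 .10 172.5
```

```text
t 2.95 pos [ 0.3808 -0.3743  0.1028] shift(pre-turn axes) [-0.1521  0.2748  0.0033] turn [ -0.06   0.25 -11.49] shift(post-turn axes) [-0.2038  0.239   0.0028] w 0.05987990886013744
```

>>> move_arm(rows="0 0 0 -0.0255 0.0458 0 0.04; 0 0 0 -0.0255 0.0458 0 0.04; 0 0 0 -0.0255 0.0458 0 0.04; 0 0 0 -0.0255 0.0458 0 0.04; 0 0 0 -0.0255 0.0458 0 0.04; 0 0 0 -0.0245 0.0458 0 0.04; 0 0 -6 0 0 0.02 0.04; 0 0 -5.5 0 0 0.02 0.04")

```text
t: 3.95
eef_pos: [0.6125, -0.1624, 0.0586]
ee_rot: [3.141, -0.002, 3.015]
force: [-0.7, 0.0, -1.3]
width: 0.0597
gripper_force: 20.0
```

```bash
python3 go.py .614 -.164 .024 172.5;  python3 - <<'E'
from h import *
for n in("wrist",):
    p,d=arm.grab_frame(n); cv2.imwrite(f"pics/{n}2.png",p)
E
```

```text
t 3.95 pos [ 0.6125 -0.1624  0.0586] shift(pre-turn axes) [-0.0018 -0.0014  0.0346] turn [ 0.01 -0.09  0.23] shift(post-turn axes) [-0.0017 -0.0014  0.0346] w 0.05973695251871294
```

View pics/wrist2.png

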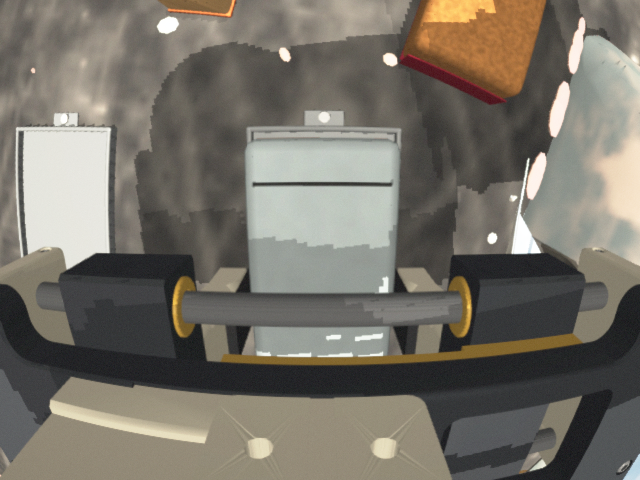

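The rubber block, at columns 247–400, sits squarely over the large tray, whose rim spans 247–401 and whose tab is at (323,117). I'll lower it.

>>> move_arm(rows="0 0 0 -0.001 -0.001 0.016 0.04; 0 0 0 0 0 0.012 0.04; 0 0 0 0 0 0.006 0.04; 0 0 0 0 0 0 0.04; 0 0 0 0 0 0 0.04")

```text
t: 4.62
eef_pos: [0.614, -0.1645, 0.0271]
ee_rot: [3.142, 0.001, 3.01]
force: [0.0, -0.3, -0.4]
width: 0.0597
gripper_force: 20.0
```

>>> move_arm(rows="0 0 0 0 0 0.0015 0.04; 0 0 0 0 0 0.0015 0.04; 0 0 0 0 0 0 0.04")

```text
t: 5.0
eef_pos: [0.6139, -0.1645, 0.0243]
ee_rot: [-3.142, 0.001, 3.011]
force: [-2.1, 0.9, 5.2]
width: 0.0602
gripper_force: 20.0
```

>>> move_arm(rows="0 0 0 0 0 0 0.0876; 0 0 0 0 0 0 0.0876; 0 0 0 0 0 0 0.0876; 0 0 0 0 0 0 0.0876; 0 0 0 0 0 -0.02 0.0876; 0 0 0 0 0 -0.05 0.0876; 0 0 0 0 0 -0.05 0.0876; 0 0 0 0 0 0 0.0876")

```text
t: 6.0
eef_pos: [0.6164, -0.1648, 0.1485]
ee_rot: [3.141, 0.008, 3.011]
force: [-0.4, 1.0, -0.3]
width: 0.0877
gripper_force: 0.0
```

```bash
python3 go.py .472 -.055 .14 153.1
```

```text
t 6.0 pos [ 0.6164 -0.1648  0.1485] shift(pre-turn axes) [0.1575 0.09   0.0072] turn [ 0.11  0.47 19.42] shift(post-turn axes) [0.1784 0.0326 0.0085] w 0.0876501303551698
```

>>> move_arm(rows="0 0 0 0.0395 0.0225 0 0.0876; 0 0 0 0.0395 0.0225 0 0.0876; 0 0 0 0.0395 0.0225 0 0.0876; 0 0 0 0.039 0.0225 0 0.0876; 0 0 9.7 0 0 0 0.0876; 0 0 9.7 0 0 0 0.0876; 0 0 0 0 0 0 0.0876")

```text
t: 6.88
eef_pos: [0.4689, -0.0546, 0.1432]
ee_rot: [-3.141, -0.0, 2.673]
force: [-0.1, 0.4, -0.2]
width: 0.0878
gripper_force: 0.0
```

```bash
python3 go.py .472 -.055 .022 153.1;  python3 - <<'E'
from h import *
for n in("wrist",):
    p,d=arm.grab_frame(n); cv2.imwrite(f"pics/{n}3.png",p)
E
```

```text
t 6.875 pos [ 0.4689 -0.0546  0.1432] shift(pre-turn axes) [-0.003   0.001   0.1212] turn [-0.01 -0.02  0.06] shift(post-turn axes) [-0.003   0.001   0.1212] w 0.08781635843323586
```

View pics/wrist3.png

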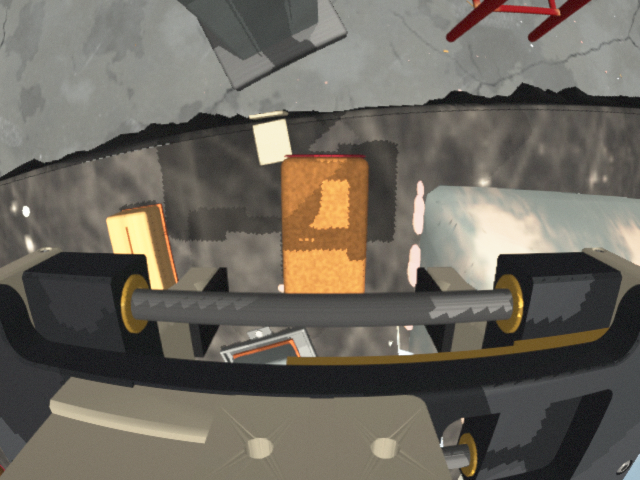

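The cork block, at columns 282–368, is centred between the fingers; the panel on the right starts at about column 420. Descending.

>>> move_arm(rows="0 0 0 -0.003 0.001 0.04 0.082; 0 0 0 0 0 0.04 0.082; 0 0 0 0 0 0.025 0.082; 0 0 0 0 0 0.016 0.082; 0 0 0 0 0 0 0.082; 0 0 0 0 0 0 0.04; 0 0 0 0 0 0 0.04; 0 0 0 0 0 0 0.04")

```text
t: 7.92
eef_pos: [0.4729, -0.055, 0.0233]
ee_rot: [3.141, 0.001, 2.672]
force: [-0.3, 0.7, 3.2]
width: 0.062
gripper_force: 20.0
```

>>> move_arm(rows="0 0 0 0 0 0 0.04; 0 0 0 0 0 0 0.04; 0 0 0 0 0 -0.02 0.04; 0 0 0 0 0 -0.03 0.04; 0 0 0 0 0 -0.05 0.04; 0 0 0 0 0 0 0.04")

```text
t: 8.68
eef_pos: [0.4747, -0.0546, 0.1261]
ee_rot: [3.137, 0.006, 2.673]
force: [-0.8, 0.2, -1.5]
width: 0.0621
gripper_force: 20.0
```

```bash
python3 go.py .571 -.336 .12 165.9
```

```text
t 8.675 pos [ 0.4747 -0.0546  0.1261] shift(pre-turn axes) [-0.2131 -0.2075  0.0063] turn [  0.23   0.35 -12.78] shift(post-turn axes) [-0.162  -0.2495  0.0061] w 0.06209820071286989
```

>>> move_arm(rows="0 0 0 -0.0355 -0.0346 0 0.04; 0 0 0 -0.0355 -0.0346 0 0.04; 0 0 0 -0.0355 -0.0346 0 0.04; 0 0 0 -0.0355 -0.0346 0 0.04; 0 0 0 -0.0355 -0.0346 0 0.04; 0 0 0 -0.0355 -0.0345 0 0.04; 0 0 -6.8 0 0 0.03 0.04; 0 0 -6 0 0 0.03 0.04")

```text
t: 9.68
eef_pos: [0.5674, -0.3371, 0.0602]
ee_rot: [3.141, -0.001, 2.897]
force: [-0.4, -0.6, -1.4]
width: 0.0618
gripper_force: 20.0
```

```bash
python3 go.py .571 -.336 .027 165.9;  python3 - <<'E'
from h import *
for n in("wrist",):
    p,d=arm.grab_frame(n); cv2.imwrite(f"pics/{n}4.png",p)
E
```

```text
t 9.675 pos [ 0.5674 -0.3371  0.0602] shift(pre-turn axes) [-0.0032  0.0019  0.0332] turn [ 0.03 -0.08  0.09] shift(post-turn axes) [-0.0032  0.0019  0.0332] w 0.06176479199826044
```

View pics/wrist4.png

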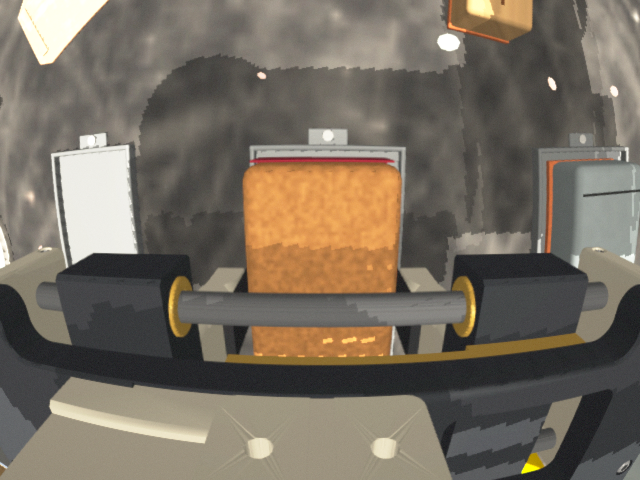

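The cork block, at columns 244–402, is over the medium tray (rim 250–405), so it needs about +2 mm in tool y. The rubber block is seated in its tray on the right.

>>> move_arm(rows="0 0 0 -0.001 0.002 0.016 0.04; 0 0 0 0 0 0.012 0.04; 0 0 0 0 0 0.005 0.04; 0 0 0 0 0 0.001 0.04; 0 0 0 0 0 0 0.04; 0 0 0 0 0 0 0.04")

```text
t: 10.48
eef_pos: [0.5702, -0.335, 0.0292]
ee_rot: [-3.142, 0.001, 2.895]
force: [0.3, 0.1, -0.7]
width: 0.0617
gripper_force: 20.0
```

>>> move_arm(rows="0 0 0 0 0 0.0015 0.04; 0 0 0 0 0 0.0015 0.04; 0 0 0 0 0 0 0.04; 0 0 0 0 0 0 0.04")

```text
t: 10.98
eef_pos: [0.5699, -0.3349, 0.0263]
ee_rot: [-3.141, 0.001, 2.895]
force: [-1.9, 1.8, 5.6]
width: 0.0622
gripper_force: 20.0
```

>>> move_arm(rows="0 0 0 0 0 0 0.0876; 0 0 0 0 0 0 0.0876; 0 0 0 0 0 0 0.0876; 0 0 0 0 0 0 0.0876; 0 0 0 0 0 -0.02 0.0876; 0 0 0 0 0 -0.05 0.0876; 0 0 0 0 0 -0.05 0.0876; 0 0 0 0 0 0 0.0876")

```text
t: 11.98
eef_pos: [0.5724, -0.3359, 0.1507]
ee_rot: [-3.141, 0.008, 2.896]
force: [-0.3, 0.4, -0.5]
width: 0.0876
gripper_force: 0.0
```

```bash
python3 go.py .4235 -.202 .14 160.3
```

```text
t 11.975 pos [ 0.5724 -0.3359  0.1507] shift(pre-turn axes) [0.177  0.0937 0.0091] turn [-0.04  0.49  5.62] shift(post-turn axes) [0.1853 0.0759 0.0107] w 0.08764340720558138
```

>>> move_arm(rows="0 0 0 0.044 0.0234 0 0.0876; 0 0 0 0.044 0.0234 0 0.0876; 0 0 0 0.044 0.0234 0 0.0876; 0 0 0 0.044 0.0234 0 0.0876; 0 0 5.6 0 0 0 0.0876; 0 0 0 0 0 0 0.0876")

```text
t: 12.72
eef_pos: [0.4218, -0.2009, 0.1456]
ee_rot: [3.141, 0.001, 2.799]
force: [-0.4, -0.5, -0.4]
width: 0.0877
gripper_force: 0.0
```

```bash
python3 go.py .4235 -.202 .019 160.3;  python3 - <<'E'
from h import *
for n in("wrist",):
    p,d=arm.grab_frame(n); cv2.imwrite(f"pics/{n}5.png",p)
E
```

```text
t 12.725 pos [ 0.4218 -0.2009  0.1456] shift(pre-turn axes) [-0.0019 -0.0005  0.1266] turn [0.01 0.04 0.06] shift(post-turn axes) [-0.002  -0.0005  0.1266] w 0.08772751351724394
```

View pics/wrist5.png

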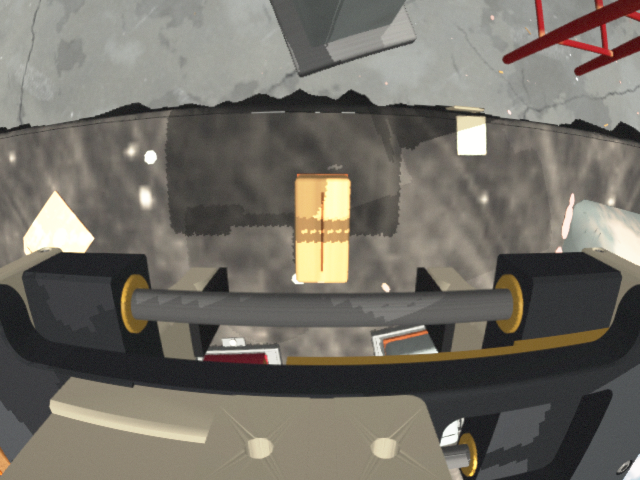

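The wood block, at columns 295–350, is centred between the fingers.

>>> move_arm(rows="0 0 0 -0.001 0 0.04 0.08; 0 0 0 0 0 0.04 0.07; 0 0 0 0 0 0.028 0.07; 0 0 0 0 0 0.016 0.07; 0 0 0 0 0 0 0.07; 0 0 0 0 0 0 0.02; 0 0 0 0 0 0 0.02; 0 0 0 0 0 0 0.02")

```text
t: 13.78
eef_pos: [0.4233, -0.2015, 0.0222]
ee_rot: [3.141, 0.001, 2.798]
force: [-0.2, 0.5, -1.3]
width: 0.0453
gripper_force: 0.0
```

>>> move_arm(rows="0 0 0 0 0 0 0.02; 0 0 0 0 0 0 0.02; 0 0 0 0 0 0 0.02; 0 0 0 0 0 -0.02 0.02; 0 0 0 0 0 -0.03 0.02; 0 0 0 0 0 -0.05 0.02; 0 0 0 0 0 0 0.02")

```text
t: 14.65
eef_pos: [0.4252, -0.2018, 0.1249]
ee_rot: [3.14, 0.007, 2.798]
force: [0.3, 0.7, -2.2]
width: 0.0398
gripper_force: 20.0
```

```bash
python3 go.py .514 -.474 .12 165.6
```

```text
t 14.65 pos [ 0.4252 -0.2018  0.1249] shift(pre-turn axes) [-0.1752 -0.2264  0.0057] turn [ 0.08  0.4  -5.28] shift(post-turn axes) [-0.1537 -0.2416  0.0049] w 0.039792458314358466
```

>>> move_arm(rows="0 0 0 -0.0292 -0.0377 0 0.02; 0 0 0 -0.0292 -0.0377 0 0.02; 0 0 0 -0.0292 -0.0377 0 0.02; 0 0 0 -0.0292 -0.0377 0 0.02; 0 0 0 -0.0292 -0.0377 0 0.02; 0 0 0 -0.0292 -0.0377 0 0.02; 0 0 -5.2 0 0 0.03 0.02; 0 0 0 0 0 0.03 0.02")

```text
t: 15.65
eef_pos: [0.5106, -0.4738, 0.0588]
ee_rot: [3.141, -0.002, 2.888]
force: [-0.0, 0.1, -1.4]
width: 0.04
gripper_force: 20.0
```

```bash
python3 go.py .514 -.474 .026 165.6;  python3 - <<'E'
from h import *
for n in("wrist",):
    p,d=arm.grab_frame(n); cv2.imwrite(f"pics/{n}6.png",p)
E
```

```text
t 15.65 pos [ 0.5106 -0.4738  0.0588] shift(pre-turn axes) [-0.0034  0.0006  0.0328] turn [ 0.05 -0.1  -0.14] shift(post-turn axes) [-0.0034  0.0006  0.0328] w 0.040016637945260475
```

View pics/wrist6.png

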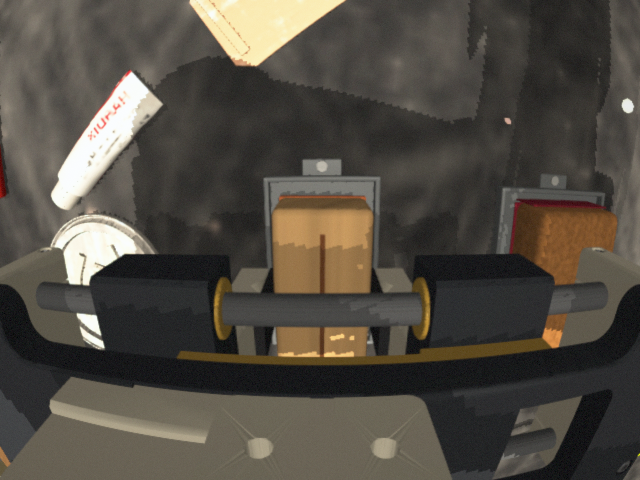

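The wood block, at columns 273–374, is centred across the small tray (265–381). Projecting the near ends shows it about 6 mm short lengthwise, so I'll correct that while lowering.

>>> move_arm(rows="0 0 0 -0.005 0 0.016 0.02; 0 0 0 0 0 0.012 0.02; 0 0 0 0 0 0.005 0.02; 0 0 0 0 0 0.001 0.02; 0 0 0 0 0 0 0.02; 0 0 0 0 0 0 0.02")

```text
t: 16.45
eef_pos: [0.5166, -0.475, 0.0283]
ee_rot: [-3.141, 0.001, 2.888]
force: [0.8, 0.7, -1.7]
width: 0.0399
gripper_force: 20.0
```

>>> move_arm(rows="0 0 0 0 0 0.0015 0.02; 0 0 0 0 0 0.0015 0.02; 0 0 0 0 0 0 0.02; 0 0 0 0 0 0 0.02")

```text
t: 16.95
eef_pos: [0.5164, -0.4749, 0.0252]
ee_rot: [-3.141, 0.0, 2.888]
force: [-1.8, 2.4, 4.9]
width: 0.0398
gripper_force: 20.0
```

>>> move_arm(rows="0 0 0 0 0 0 0.07; 0 0 0 0 0 0 0.07; 0 0 0 0 0 0 0.07; 0 0 0 0 0 -0.02 0.07; 0 0 0 0 0 -0.05 0.07; 0 0 0 0 0 -0.06 0.07; 0 0 0 0 0 -0.06 0.07; 0 0 0 0.05 0 0 0.07")

```text
t: 17.95
eef_pos: [0.4719, -0.4646, 0.222]
ee_rot: [-3.137, 0.011, 2.89]
force: [1.1, -0.1, -1.3]
width: 0.07
gripper_force: 0.0
```

>>> move_arm(rows="0 0 0 0.04 -0.04 0 0.07; 0 0 0 0.04 -0.04 0 0.07; 0 0 0 0.04 -0.04 0 0.07; 0 0 0 0.03 -0.04 0 0.07; 0 0 0 0 0 0 0.07; 0 0 0 0 0 0 0.07")

```text
t: 18.7
eef_pos: [0.2824, -0.5798, 0.2157]
ee_rot: [-3.141, 0.001, 2.887]
force: [-0.1, 0.2, -0.4]
width: 0.0699
gripper_force: 0.0
```

```bash
python3 - <<'E'
from h import *
p,d=arm.grab_frame("top"); cv2.imwrite("pics/top9.png",p); W=world("top",d)
for c in((614,-164,172.5),(571,-336,165.9),(514,-474,165.6)):
    e=np.array(c[:2])/1000; r=np.hypot(*(W[...,:2]-e).transpose(2,0,1)); m=(r<.085)&(W[...,2]>.02)&(W[...,2]<.06); P=W[m]
    (x,y),(w,h),a=cv2.minAreaRect((P[:,:2]*1000).astype(np.float32)); a=a+90 if w>h else a
    print(c,'block',round(x,1),round(y,1),round(w),round(h),round((a+90)%180,1),'z',np.median(P[:,2]).round(4),P[:,2].std().round(4))
print(arm.get_state()['eef_pos'],arm.get_state()['t'])
E
```

```text
(614, -164, 172.5) block 612.7 -165.5 61 130 172.3 z 0.0375 0.0027
(571, -336, 165.9) block 568.5 -335.6 62 112 165.7 z 0.04 0.0026
(514, -474, 165.6) block 517.0 -475.7 40 80 165.0 z 0.0367 0.0028
[ 0.28295861 -0.57941536  0.21545139] 18.75
```

View pics/top9.png

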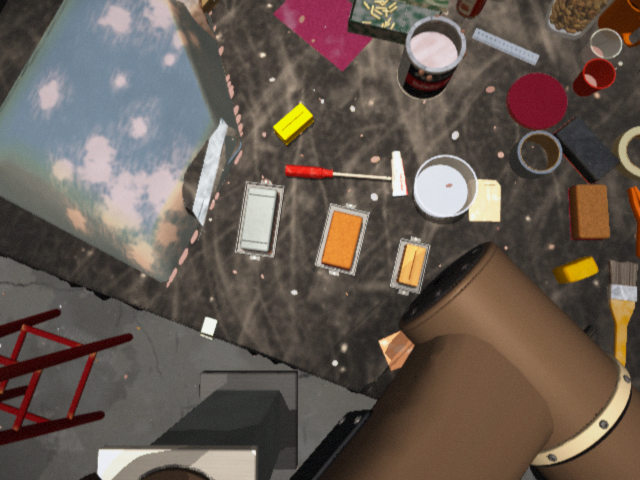

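The final view shows all three blocks inside their trays, at (260,217), (343,237) and (411,266). Their tops measure 37–40 mm, which means they rest on the floors, and the screwdriver and the visible part of the spreader are unmoved.

```bash
python3 -c "
from station import arm
print(arm.job_done())"
```

```text
the job is handed in; nothing more can be done
None
```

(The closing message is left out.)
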